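# Crack open the sealed dry box and hold it ajar

## Robot

A 6-joint arm with a two-finger parallel gripper is mounted at the origin on the work surface. World frame = base frame: x ahead of the robot, y to its left, z up, the work surface at z = 0. Lengths are in m, angles in rad, forces in N, time in s.
With the tool pointing down it reaches from about 0.275 to 0.725 m from the base axis. Payload 5.6 kg.
Tool frame: the origin (TCP) lies midway between the tips of the shut fingers; the grasp point (between the pads) lies 19 mm behind it; z points along the fingers, y is the line along which they close (so a half turn about z gives the same grasp; the last joint's range is limited). The gripper opens to 85 mm and grips with 20 to 120 N. Pads are 22 mm wide; open, the fingers measure 114 mm over their backs; the gripper's body (76 mm by 85 mm) begins 54 mm behind the grasp point. The pads swing forward as they close: fully open they stand 13 mm farther back than shut.
Start: joints at [1.505, 0.255, 0.108, 0, -1.424, -0.285], TCP at [0.189, 0.517, 0.231] pointing down, gripper open.
Joint ranges: [-2.95, 2.95], [-1.21, 1.97], [-1.09, 1.5], [-2.87, 1.71], [-2.94, -0.07], [-3.05, 3.05]. Speed limits (rad/s): [2.57, 2.57, 3.14, 3.14, 3.14, 3.14].

## Interface

Orientations are given as [roll, pitch, yaw] about the fixed x, y, z axes, in that order (R = Rz(yaw) Ry(pitch) Rx(roll)).
In Python, from workcell import r, imaging, look_for, cut_out gives the robot as it stands.
- The arm moves only by the tool step_arm, never from a script. Its argument "targets" is a list of rows, each a list of 6 numbers: the shift along the tool's x, y, z in m, then the turn, a rotation vector about the tool's x, y, z in rad. A call has 1 to 10 rows; each row shifts and turns the commanded pose from where the row before left it, along the tool's axes as they then stand; what a row does not reach is not made up. A row lasts 1/10 s, in which the tool goes at most 50 mm and 8.59 degrees, less where a joint would pass 70% of its speed; a pose out of reach is approached as far as the arm can. A call with a gripper value outside its range is refused whole. "gripper" is the closure, from 0 (fully open) to 1 (shut), set as the call begins (left out, the last holds). The fingers move at their own pace and stop on an object; "grip_force" is the grip in N (left out, the last holds). Time passes only in rows, so rows that do not move let the fingers close. It gives the time, the measured TCP pose, the force, the opening and the grip force at its end, in the units of the state.
- r.read_state(): the state, without advancing time (a new reading comes with each control period).
- imaging.snapshot(name): name is "scene" or "top"; returns a dict with "frame" (400x640x3 uint8, blue, green, red), "z_map" (400x640 float32, m along the optical axis (not along the pixel's ray), 0 where there is no reading), "camera_matrix" (3x3 intrinsics, pixels), "cam_to_world" (4x4, takes a point from camera to world coordinates). Camera axes: x right, y up, looking along -z (the intrinsics and any distortion apply to the point x, -y, -z); pixel columns grow to the right and rows downward; lengths in m; the calibration is good to about 2 mm. A picture is of the moment at which its call begins.
- r.job_done(): hands the job in; it is judged then, once.
Trained networks look in a picture, given as the dict that the camera call returned (one of the last four; its "shot" number tells which), for a name from the list of things; names that differ only in an ending like _2 or _b are one class to them, and where a whole thing is asked for, a point or a joint stands for the part that bears it (a point fixed in the world has none). Each returns a list of dicts, best first, with "conf" (0 to 1); they miss things now and then, are a little off and sometimes report something else, mostly with a low value. They report only what shows in the picture. A call takes as long as a camera call.
- look_for(name, picture): "extent" ([left, top, right, bottom] in pixels, round what is visible of it).
- cut_out(name, picture): "pixels" (400x640 bool, what is visible of it) and "extent" ([left, top, right, bottom] in pixels, round what is visible of it).
The state is a dict: "time_s": time; "qpos": joint angles; "qd": joint speeds; "joint_torque": joint torques, N m; "ee_pos": TCP position; "orientation": TCP orientation; "force": force on the tool from outside, world axes, zero at the start; "wrist_torque": the same for the moment, N m; "finger_gap": opening from 0.0 (shut) to 1.0 (fully open); "grasp_force": force on a finger pad.
Only numpy, scipy, OpenCV 4.12 (cv2) and the standard library are available. Lean on these libraries where they do the work, as an engineer would, in place of code of your own. Each camera call takes 0.05 s, during which the arm holds its last target. There are 200 camera calls.

## Task

The dry box for the microscope objectives has to be aired. Swing the steel hold-down brace off its lid, all the way round until it snaps into its end position beside the box, then pull the lid up by its handle to break it free from its sticky seal, without throwing it wide open, and keep holding the lid by the handle with its front edge about 20 mm open: the job finishes with the gripper still holding the lid there. Leave everything else on the table as it is.

Things in the scene. Friction and masses are not known exactly. Their poses are not given: they have to be found in the camera images.
- drybox: grey metal dry box fixed to the table, 180 (its x, depth) x 240 (its y, width) x 85 mm high without the lid; origin at the centre of its underside, z up. Its front faces its own -x (towards the robot), its lid hinge is on its far +x rim, the brace's bracket on its -y side.
- lid (a joint): opening angle (rad) of the aluminium lid (190 x 246 x 10 mm, about 0.4 kg) about the far top rim: 0 shut, at most 0.6; 0.1 lifts the front edge 18.5 mm. Its sticky seal takes about 12 to 18 N straight up at the handle, most in the first 0.01 rad, and has let go by 0.045. Then only the weight (2 to 3 N at the handle) pulls: let go, it falls shut. The brace blocks it while over it.
- lid_grip (a point): centre of the bar (lid_c3 in the rules) of the lid's black bail handle: round bar 14 mm thick, 90 mm long along the box's y, on two legs 10 mm thick and 72 mm apart, its axis 32 mm above the lid's top near the front edge; at 128 mm above the table while the lid is shut; 155 mm in front of the hinge line and 42 mm above it
- lid_front (a point): middle of the lower front edge of the lid, 185 mm from the hinge line; 86 mm above the table while shut
- lid_hinge (a point): fixed point at the middle of the lid's hinge line (which runs along the box's y), 86 mm above the table
- brace (a joint): angle (rad) of the hold-down brace, a flat steel arm that turns level about an upright pivot: 0 pointing along the box's +y across the lid, growing clockwise seen from above to its end stop at 1.57, along the box's +x, off the lid. Needs under 1 N at the post, plus about 3 N over a detent hump from 1.25 to 1.43; past that it snaps on to the stop and stays.
- brace_post (a point): upright round steel grip post near the free end of the brace, 16 mm diameter, 45 mm tall, from 104 to 149 mm above the table; the point is on its axis at 130 mm; 120 mm from the pivot axis
- brace_pivot (a point): fixed point on the brace's upright pivot axis, 98 mm above the table, at the underside of the arm, which is 24 mm wide, 6 mm thick and lies 2 mm above the lid
- lens_long: loose microscope objective standing upright, steel, 32 mm diameter, 62 mm tall; origin at the centre of its underside; not to be disturbed
- lens_short: loose microscope objective standing upright, dark steel, 36 mm diameter, 40 mm tall; origin at the centre of its underside; not to be disturbed
- vblock: loose steel V-block, 40 x 45 x 42 mm; origin at the centre of its underside; not to be disturbed
- mouse: black computer mouse, 100 x 58 x 30 mm; origin at the centre of its underside; not to be disturbed
- gauge_case: closed wooden gauge-block case, 90 x 130 x 28 mm; origin at the centre of its underside; not to be disturbed
- bottle: white plastic bottle, 52 mm diameter, 130 mm tall; origin at the centre of its underside; not to be disturbed
- loupe: small round loupe, 40 mm diameter, 35 mm tall; origin at the centre of its underside; not to be disturbed

How it is judged:
On the way, in this order (a step that is already met when the one before it is completed fails the run):
1. the brace is swung out and seated in its end detent, the lid still shut (value of joint brace above 1.5 rad and value of joint lid below 0.03 rad), for 0.2 s.
2. the lid is broken free from its seal and held slightly open (value of joint lid between 0.055 and 0.2 rad and contact force between the fingers and lid_c3 above 0.5 N), for 0.3 s.
At the end, for the whole second after the job is handed in: The brace is in its end detent (joint over 1.5 rad) and the gripper holds the lid by its handle (contact force over 0.5 N), still, at 0.055 to 0.2 rad, that is with its front edge about 10 to 37 mm open (all of step 2 and velocity of joint lid between -0.05 and 0.05 rad/s and value of joint brace above 1.5 rad); the arm keeps its last pose, push and grip.
It fails at once if the lid is thrown open (past 0.35 rad, front edge over 63 mm) (value of joint lid above 0.35 rad).
It fails at once if another thing on the table is disturbed (moved more than 30 mm or tipped over) (distance of any of lens_long, lens_short, vblock, mouse, gauge_case, bottle, loupe from where it was at the start of the episode above 0.03 m or angle between any of lens_long, lens_short, vblock, mouse, gauge_case, bottle, loupe's own z axis and vertical above 0.5 rad).
It also fails if it takes over 43 s, if anything falls off the work surface, if the arm or the gripper's body presses on something with over 40 N, if the wrist force passes 120 N, or if a joint passes its speed limit or range.

## Working session

There is one attempt and no reset: what is moved stays moved. The work goes in short steps, Python scripts to look and compute and a tool call to move; the robot and the scene stay as the last step left them, time stands still between calls to the robot, and variables do not carry over. Pictures are saved under pics/ and viewed, at most 10 in all, crops included, and the job is handed in when it is done.

Besides the shell and the picture viewer there is one more tool, called after "Request:" as name([rows], argument=value, ...), one row to a line, values as JSON. step_arm: Moves the arm, as the interface text tells. Its arguments: {"type":"object","properties":{"targets":{"type":"array","items":{"type":"array","items":{"type":"number"}}},"gripper":{"type":"number"},"grip_force":{"type":"number"}},"required":["targets"]}

```bash
mkdir -p pics; cat > h.py <<'E'
import numpy as np, cv2
from workcell import r, imaging, look_for, cut_out
def pts(s,mask=None):
    z=s["z_map"]; K=s["camera_matrix"]; T=s["cam_to_world"]
    m=(z>0) if mask is None else (mask&(z>0))
    v,u=np.nonzero(m); d=z[v,u]
    p=np.c_[(u-K[0,2])/K[0,0]*d,-(v-K[1,2])/K[1,1]*d,-d]
    return p@T[:3,:3].T+T[:3,3]
E
python3 - <<'E'
from h import *
for n in ["scene","top"]:
    s=imaging.snapshot(n); cv2.imwrite(f"pics/{n}0.png",s["frame"])
    print(n,[k for k in s], s["cam_to_world"][:3,3].round(3))
    for o in ["drybox","lid","lid_grip","brace","brace_post","lens_long","lens_short","vblock","mouse","gauge_case","bottle","loupe"]:
        c=cut_out(o,s)
        if not c: print(o,None); continue
        p=pts(s,c[0]["pixels"])
        if len(p)==0: print(o,"nodepth");continue
        print(o,round(c[0]["conf"],2),c[0]["extent"],len(p),np.median(p,0).round(3),np.percentile(p,3,axis=0).round(3),np.percentile(p,97,axis=0).round(3))
print(r.read_state())
E
```

```text
scene ['frame', 'z_map', 'camera_matrix', 'cam_to_world', 'shot'] [1.355 0.57  1.383]
drybox 0.57 [262.5, 145.4, 356.3, 232.9] 4894 [ 0.553 -0.026  0.095] [ 0.449 -0.177  0.008] [0.632 0.088 0.119]
lid 0.97 [261.5, 147.1, 355.9, 220.1] 3312 [ 0.536 -0.023  0.096] [ 0.443 -0.154  0.089] [0.625 0.082 0.126]
lid_grip 0.8 [266.8, 146.7, 359.7, 219.6] 3199 [ 0.536 -0.022  0.096] [ 0.447 -0.151  0.09 ] [0.624 0.081 0.12 ]
brace 0.71 [276.7, 153.7, 301.9, 181.5] 212 [ 0.532 -0.116  0.106] [ 0.502 -0.181  0.1  ] [ 0.562 -0.059  0.147]
brace_post 0.58 [277.0, 155.3, 300.1, 183.2] 252 [ 0.535 -0.116  0.106] [ 0.502 -0.182  0.1  ] [ 0.562 -0.058  0.148]
lens_long 0.53 [267.2, 146.8, 356.4, 214.6] 3208 [ 0.535 -0.023  0.096] [ 0.445 -0.151  0.09 ] [0.624 0.081 0.127]
lens_short 0.66 [265.3, 148.2, 357.0, 218.3] 3118 [ 0.535 -0.022  0.096] [ 0.446 -0.15   0.09 ] [0.623 0.08  0.127]
vblock 0.7 [351.5, 201.8, 370.6, 221.3] 230 [0.511 0.15  0.026] [0.483 0.129 0.003] [0.526 0.172 0.046]
mouse 0.91 [202.6, 130.6, 221.5, 155.1] 380 [ 0.535 -0.475  0.026] [ 0.477 -0.527 -0.   ] [ 0.574 -0.447  0.036]
g
[... 1437 characters left out ...]
  0.131]
loupe None
{'time_s': 1.3, 'qpos': array([ 1.50458636e+00,  2.55115305e-01,  1.08199289e-01, -3.44118402e-05,
       -1.42392115e+00, -2.84639093e-01]), 'qd': array([-0.00088217,  0.00116423,  0.00032242, -0.00107312, -0.00122402,
       -0.00112836]), 'joint_torque': array([-2.30784190e-04, -3.86395884e+01,  2.38072854e+01,  5.36813647e+00,
       -6.34145381e-04, -1.18994623e-05]), 'ee_pos': array([0.18897406, 0.51649785, 0.23126954]), 'orientation': array([ 3.14154390e+00,  2.12023815e-05, -3.50854099e-01]), 'force': array([-0.00668588, -0.18065947, -0.00468936]), 'wrist_torque': array([-0.01871361,  0.03652027, -0.00166689]), 'grasp_force': 0.0, 'finger_gap': 1.0027899436485654}
```

```bash
python3 - <<'E'
from h import *
s=imaging.snapshot("top"); p=pts(s)
cv2.imwrite("pics/t1.png",cv2.resize(s["frame"][140:290,240:440],None,fx=4,fy=4,interpolation=cv2.INTER_CUBIC))
R=lambda p:(p[:,0]>.4)&(p[:,0]<.68)&(p[:,1]>-.2)&(p[:,1]<.12)
q=p[R(p)&(p[:,2]>.088)&(p[:,2]<.15)]
print("lid",cv2.minAreaRect((q[:,:2]*1000).astype(np.float32)))
a=q[q[:,2]>.117]
lab=a[:,1]>-.2
k=cv2.kmeans(a[:,:2].astype(np.float32),2,None,(3,50,1e-6),5,cv2.KMEANS_PP_CENTERS)
for i in (0,1):
    c=a[k[1].ravel()==i]; print(len(c),c.mean(0).round(4),cv2.minAreaRect((c[:,:2]*1000).astype(np.float32)), np.percentile(c[:,2],95))
# obstacles
o=p[(p[:,2]>.02)&(p[:,0]>.3)&(p[:,0]<.85)&(abs(p[:,1]+.05)<.32)]
g=np.zeros((600,700),np.uint8); ix=((o[:,:2]-[.3,-.4])*1000).astype(int); ok=(ix>=0).all(1)&(ix[:,0]<600)&(ix[:,1]<700)
g[ix[ok,0],ix[ok,1]]=255; g=cv2.dilate(g,np.ones((7,7)))
n,l,st,ce=cv2.connectedComponentsWithStats(g)
for i in range(1,n):
    if st[i,4]>200: print("blob x",.3+st[i,1]/1000,.3+(st[i,1]+st[i,3])/1000,"y",-.4+st[i,0]/1000,-.4+(st[i,0]+st[i,2])/1000)
for nm in ["lens_short","loupe","lens_long"]:
    print(nm,[(round(c["conf"],2),c["extent"]) for c in look_for(nm,s)[:3]])
E
```

```text
lid ((528.3642578125, -51.760467529296875), (280.27783203125, 195.99160766601562), 81.06356048583984)
169 [ 0.4635 -0.0241  0.1328] ((463.9060363769531, -24.202388763427734), (89.11742401123047, 14.310333251953125), 81.43046569824219) 0.13667607336059376
33 [ 0.5526 -0.0621  0.1418] ((554.26025390625, -62.00238037109375), (15.402831077575684, 12.869280815124512), 0.941038191318512) 0.1493736371219993
blob x 0.40299999999999997 0.44 y -0.252 -0.21500000000000002
blob x 0.414 0.645 y -0.20600000000000002 0.10299999999999998
blob x 0.477 0.529 y 0.124 0.17899999999999994
blob x 0.585 0.626 y 0.11299999999999999 0.15400000000000003
blob x 0.762 0.8029999999999999 y -0.066 -0.028000000000000025
blob x 0.772 0.853 y -0.373 -0.30800000000000005
lens_short [(0.48, [283.4, 180.0, 295.2, 189.6])]
loupe []
lens_long [(0.61, [281.8, 177.9, 297.1, 189.2])]
```

View pics/t1.png

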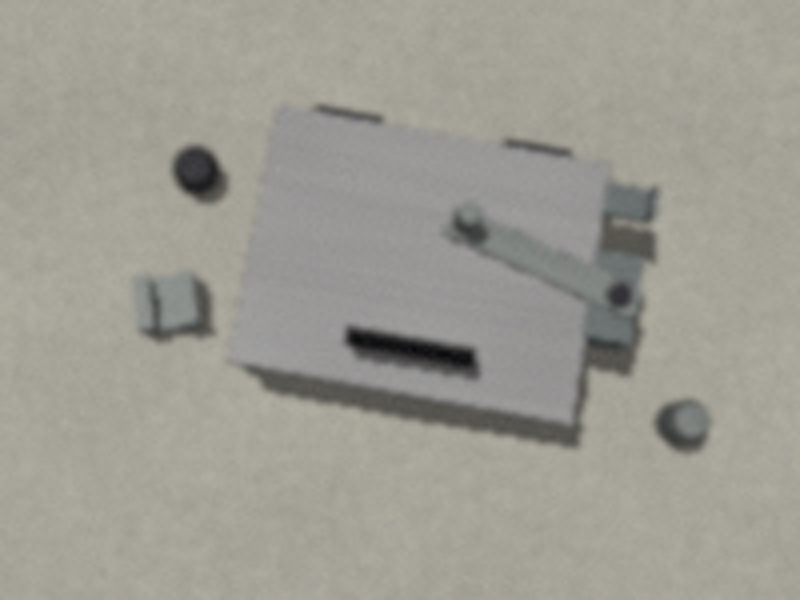

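View pics/scene0.png

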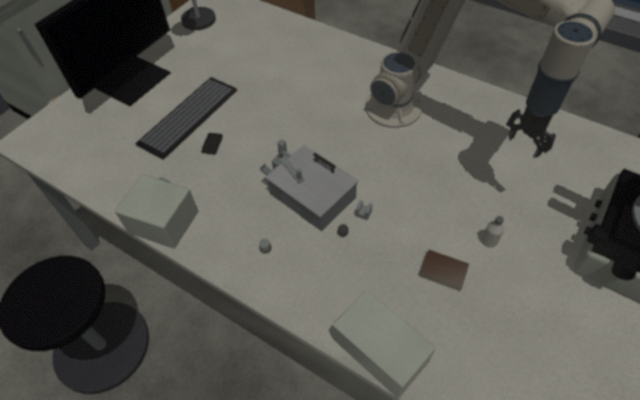

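```bash
python3 - <<'E'
from h import *
s=imaging.snapshot("top"); p=pts(s)
b=np.deg2rad(-8.7); X=np.array([np.cos(b),np.sin(b)]);Y=np.array([-X[1],X[0]])
t=p[(p[:,2]>.143)&(p[:,2]<.16)&(abs(p[:,0]-.555)<.03)&(abs(p[:,1]+.06)<.03)]
print("post",t.mean(0),len(t))
z=s["z_map"]; m=np.zeros(z.shape,bool); m[211:216,392:398]=1; q=pts(s,m); print("pivotcap",np.c_[q].mean(0))
# arm beyond lid and over it
q=p[(p[:,2]>.1005)&(p[:,2]<.112)&(p[:,0]>.48)&(p[:,0]<.58)&(p[:,1]<-.03)&(p[:,1]>-.2)]
v=cv2.fitLine(q[:,:2].astype(np.float32),cv2.DIST_HUBER,0,.01,.01).ravel();print("arm",v,len(q))
d=v[:2]*np.sign(v[1]); post=t.mean(0)[:2]; pv=post-.12*d
print("pivot",pv,"angle",np.arctan2(d@X,d@Y),"end post",pv+.12*X, "pivot y in box frame", (pv-[.4639,-.0242])@Y,(pv-[.4639,-.0242])@X)
E
```

```text
post [ 0.55424992 -0.06255629  0.14828824] 25
pivotcap [ 0.50650469 -0.17312497  0.10981519]
arm [ 0.40365127  0.91491294  0.5316899  -0.11017451] 400
pivot [ 0.50581177 -0.17234584] angle 0.2636605333621865 end post [ 0.62443103 -0.19049714] pivot y in box frame -0.140101649163588 0.06383818594944121
```

Request:
step_arm([
  [0,0,0,0,0,0.145],
  [0,0,0,0,0,0.145],
  [0,0,0,0,0,0.145],
  [0,0,0,0,0,0.145],
  [0,0,0,0,0,0.145],
  [0,0,0,0,0,0.145],
  [0,0,0,0,0,0.145],
  [0,0,0,0,0,0.145],
  [0,0,0,0,0,0.145],
  [0,0,0,0,0,0.145],
], gripper=0, grip_force=40)

```text
time_s: 2.55
ee_pos: [0.189, 0.5165, 0.2313]
orientation: [-3.142, -0.0, -1.807]
force: [-0.8, 0.5, 0.4]
finger_gap: 0.999
grasp_force: 0.0
```

Request:
step_arm([
  [0,0,0,0,0,0.14],
  [0,0,0,0,0,0.14],
  [0,0,0,0,0,0.12],
  [0,0,0,0,0,0],
])

```text
time_s: 2.95
ee_pos: [0.189, 0.5165, 0.2313]
orientation: [3.142, 0.0, -2.202]
force: [0.3, 0.6, -0.6]
finger_gap: 1.0
grasp_force: 0.0
```

Request:
step_arm([
  [0.018,-0.04544,0,0,0,0],
  [0.018,-0.04544,0,0,0,0],
  [0.018,-0.04544,0,0,0,0],
  [0.018,-0.04544,0,0,0,0],
  [0.018,-0.04544,0,0,0,0],
  [0.018,-0.04544,0,0,0,0],
  [0.018,-0.04544,0,0,0,0],
])

```text
time_s: 3.65
ee_pos: [0.3724, 0.2255, 0.2317]
orientation: [-3.141, 0.001, -2.196]
force: [1.9, 0.3, 1.1]
finger_gap: 0.998
grasp_force: 0.0
```

Request:
step_arm([
  [0.018,-0.04544,0,0,0,0],
  [0.018,-0.04544,0,0,0,0],
  [0.018,-0.04544,0,0,0,0],
  [0.018,-0.04544,0,0,0,0],
  [0.018,-0.04544,0,0,0,0],
  [0.018,-0.04544,0,0,0,0],
  [0.018,-0.04544,0,0,0,0],
  [0,0,0.03,0,0,0],
  [0,0,0,0,0,0],
])

```text
time_s: 4.55
ee_pos: [0.5525, -0.0628, 0.197]
orientation: [3.135, -0.004, -2.201]
force: [-0.7, 0.1, -1.3]
finger_gap: 0.998
grasp_force: 0.0
```

```bash
python3 - <<'E'
from h import *
s=imaging.snapshot("scene")
cv2.imwrite("pics/s1.png",cv2.resize(s["frame"][90:240,230:430],None,fx=4,fy=4,interpolation=cv2.INTER_CUBIC))
print(r.read_state()["ee_pos"],r.read_state()["orientation"])
E
```

```text
[ 0.5532405  -0.06231505  0.19951997] [ 3.13780353e+00 -3.13447276e-03 -2.19948950e+00]
```

View pics/s1.png

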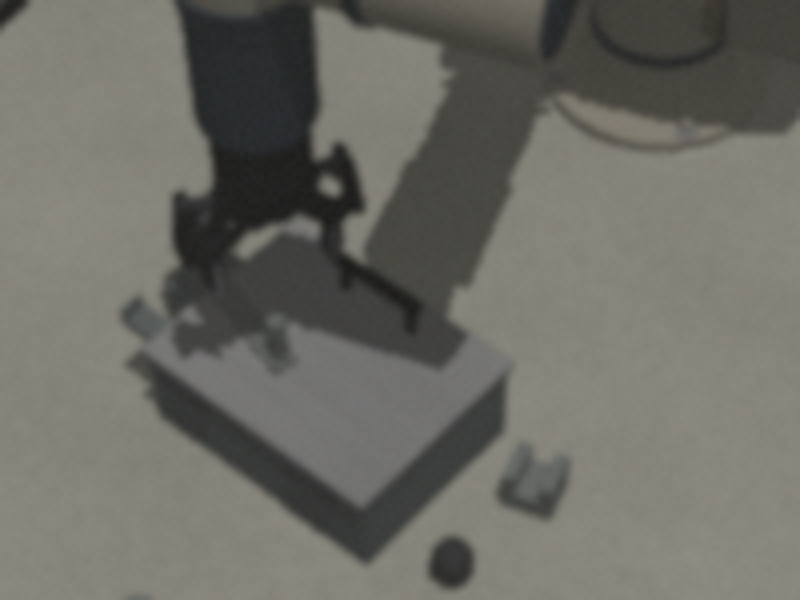

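The open gripper (fingers at about 205,280 and 345,280) hangs above the post (270,340), which fits the estimated position. I'm going down and closing on the post.

Request:
step_arm([
  [0,0,0.03,0,0,0],
  [0,0,0.03,0,0,0],
  [0,0,0.028,0,0,0],
  [0,0,0,0,0,0],
  [0,0,0,0,0,0],
])

```text
time_s: 5.1
ee_pos: [0.5553, -0.0613, 0.1153]
orientation: [-3.14, 0.0, -2.198]
force: [0.5, -0.3, 0.4]
finger_gap: 0.999
grasp_force: 0.0
```

Request:
step_arm([
  [0,0,0,0,0,0],
  [0,0,0,0,0,0],
  [0,0,0,0,0,0],
  [0,0,0,0,0,0],
  [0,0,0,0,0,0],
  [0,0,0,0,0,0],
  [0,0,0,0,0,0],
  [0,0,0,0,0,0],
], gripper=1, grip_force=30)

```text
time_s: 5.9
ee_pos: [0.5547, -0.062, 0.1136]
orientation: [-3.141, 0.0, -2.201]
force: [-1.8, 0.3, 3.1]
finger_gap: 0.176
grasp_force: 29.5
```

```bash
python3 - <<'E'
from h import *
b=np.deg2rad(-8.7); X=np.array([np.cos(b),np.sin(b)]);Y=np.array([-X[1],X[0]])
y=-2.2; tx=np.array([np.cos(y),np.sin(y)]);ty=np.array([np.sin(y),-np.cos(y)])
th=np.linspace(.264,1.585,13); P=.12*(np.outer(np.sin(th),X)+np.outer(np.cos(th),Y))
D=np.diff(P,axis=0); print(np.c_[D@tx,D@ty].round(4).tolist())
E
```

```text
[[-0.0021, -0.013], [-0.0006, -0.0132], [0.0008, -0.0132], [0.0023, -0.013], [0.0037, -0.0127], [0.005, -0.0122], [0.0064, -0.0116], [0.0076, -0.0108], [0.0087, -0.0099], [0.0098, -0.0089], [0.0107, -0.0078], [0.0115, -0.0065]]
```

Request:
step_arm([
  [-0.0021,-0.013,0,0,0,0],
  [-0.0006,-0.0132,0,0,0,0],
  [0.0008,-0.0132,0,0,0,0],
  [0.0023,-0.013,0,0,0,0],
  [0.0037,-0.0127,0,0,0,0],
  [0.005,-0.0122,0,0,0,0],
  [0,0,0,0,0,0],
])

```text
time_s: 6.6
ee_pos: [0.6128, -0.1167, 0.1134]
orientation: [-3.14, -0.0, -2.202]
force: [1.3, -1.1, 3.4]
finger_gap: 0.176
grasp_force: 29.8
```

Request:
step_arm([
  [0.0064,-0.0116,0,0,0,0],
  [0.0076,-0.0108,0,0,0,0],
  [0.0087,-0.0099,0,0,0,0],
  [0.0098,-0.0089,0,0,0,0],
  [0.0107,-0.0078,0,0,0,0],
  [0.0115,-0.0065,0,0,0,0],
  [0,0,0,0,0,0],
  [0,0,0,0,0,0],
  [0,0,0,0,0,0],
])

```text
time_s: 7.5
ee_pos: [0.6242, -0.1926, 0.1134]
orientation: [-3.141, -0.001, -2.201]
force: [-0.1, -3.7, 2.7]
finger_gap: 0.176
grasp_force: 29.8
```

Request:
step_arm([
  [0.0027,-0.0014,0,0,0,0],
  [0,0,0,0,0,0],
  [0,0,0,0,0,0],
])

```text
time_s: 7.8
ee_pos: [0.6239, -0.1946, 0.1133]
orientation: [-3.141, 0.0, -2.201]
force: [-1.2, -0.7, 4.0]
finger_gap: 0.174
grasp_force: 29.9
```

Request:
step_arm([
  [0,0,0,0,0,0],
  [0,0,0,0,0,0],
  [0,0,0,0,0,0],
  [0,0,0,0,0,0],
  [0,0,0,0,0,0],
], gripper=0)

```text
time_s: 8.3
ee_pos: [0.6237, -0.1946, 0.1131]
orientation: [3.141, -0.0, -2.201]
force: [-0.3, 0.6, 0.5]
finger_gap: 0.991
grasp_force: 0.0
```

Request:
step_arm([
  [0,0,-0.03,0,0,0],
  [0,0,-0.04,0,0,0],
  [0,0,-0.04,0,0,0],
  [0,0,0,0,0,-0.12],
  [0,0,0,0,0,-0.12],
  [0,0,0,0,0,-0.12],
  [0,0,0,0,0,-0.12],
  [0,0,0,0,0,0],
  [0,0,0,0,0,0],
])

```text
time_s: 9.2
ee_pos: [0.6238, -0.1947, 0.2233]
orientation: [3.142, 0.0, -1.724]
force: [0.2, 0.0, -0.7]
finger_gap: 0.998
grasp_force: 0.0
```

```bash
python3 - <<'E'
from h import *
for n in ["top","scene"]:
    s=imaging.snapshot(n); p=pts(s)
    t=p[(p[:,2]>.14)&(p[:,2]<.155)&(abs(p[:,0]-.624)<.03)&(abs(p[:,1]+.19)<.03)]
    print("post",len(t),t.mean(0) if len(t) else None)
    a=p[(p[:,2]>.118)&(p[:,2]<.14)&(abs(p[:,0]-.464)<.02)&(abs(p[:,1]+.024)<.06)]
    if len(a)>5: print("bar",len(a),a.mean(0),cv2.minAreaRect((a[:,:2]*1000).astype(np.float32)))
    cv2.imwrite(f"pics/{n}2.png",cv2.resize(s["frame"][90:240,230:430] if n=="scene" else s["frame"][140:290,240:440],None,fx=4,fy=4,interpolation=cv2.INTER_CUBIC))
st=r.read_state();print(st["time_s"],st["ee_pos"],st["orientation"])
E
```

```text
post 0 None
bar 32 [0.46927445 0.01178511 0.13347313] ((469.4162292480469, 11.772393226623535), (16.402259826660156, 13.022407531738281), 80.35458374023438)
post 21 [ 0.62564721 -0.19274291  0.14770367]
bar 109 [ 0.46630614 -0.02622586  0.13185223] ((464.5433044433594, -27.77682876586914), (91.4219970703125, 16.356239318847656), 79.268798828125)
9.3 [ 0.62380174 -0.19472331  0.22327065] [ 3.14158392e+00 -2.07508794e-06 -1.72318704e+00]
```

View pics/scene2.png

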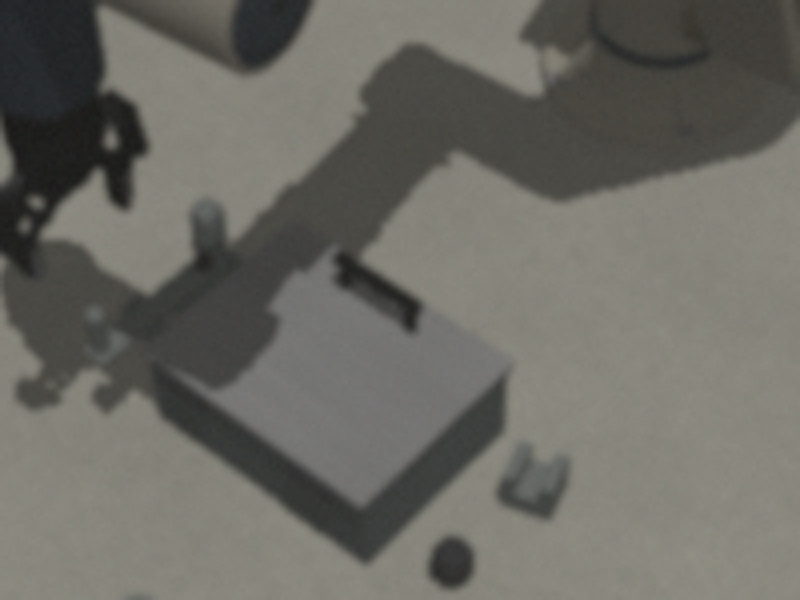

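The brace is out beside the box, with its post at (100,335), and the lid and handle (375,290) are clear. Next I go to the handle.

Request:
step_arm([
  [-0.0286,0.0368,0,0,0,0],
  [-0.0286,0.0368,0,0,0,0],
  [-0.0286,0.0368,0,0,0,0],
  [-0.0286,0.0368,0,0,0,0],
  [-0.0286,0.0368,0,0,0,0],
  [0,0,0,0,0,0],
  [0,0,0.03,0,0,0],
  [0,0,0,0,0,0],
  [0,0,0,0,0,0],
])

```text
time_s: 10.2
ee_pos: [0.4633, -0.0263, 0.1936]
orientation: [3.141, -0.001, -1.722]
force: [0.1, 0.0, 0.2]
finger_gap: 1.004
grasp_force: 0.0
```

Request:
step_arm([
  [0,0,0.02,0,0,0],
  [0,0,0.02,0,0,0],
  [0,0,0.02,0,0,0],
  [0,0,0.014,0,0,0],
  [0,0,0.01,0,0,0],
  [0,0,0,0,0,0],
  [0,0,0,0,0,0],
  [0,0,0,0,0,0],
])

```text
time_s: 11.0
ee_pos: [0.4641, -0.0258, 0.1104]
orientation: [-3.14, 0.0, -1.721]
force: [0.7, 0.2, 0.1]
finger_gap: 1.003
grasp_force: 0.0
```

Request:
step_arm([
  [0,0,0,0,0,0],
  [0,0,0,0,0,0],
  [0,0,0,0,0,0],
  [0,0,0,0,0,0],
  [0,0,0,0,0,0],
  [0,0,0,0,0,0],
  [0,0,0,0,0,0],
  [0,0,0,0,0,0],
], gripper=1, grip_force=60)

```text
time_s: 11.8
ee_pos: [0.4638, -0.0259, 0.1096]
orientation: [-3.14, 0.0, -1.721]
force: [2.3, -2.0, -0.6]
finger_gap: 0.14
grasp_force: 58.4
```

Request:
step_arm([
  [0,-0.0004,-0.0015,0,0,0],
  [0,-0.0005,-0.0015,0,0,0],
  [0,-0.0005,-0.0015,0,0,0],
  [0,-0.0005,-0.0015,0,0,0],
  [0,-0.0005,-0.0015,0,0,0],
  [0,0,0,0,0,0],
  [0,0,0,0,0,0],
])

```text
time_s: 12.5
ee_pos: [0.4654, -0.026, 0.1155]
orientation: [3.14, 0.0, -1.721]
force: [6.2, -1.5, -8.4]
finger_gap: 0.14
grasp_force: 59.1
```

Request:
step_arm([
  [0,-0.0005,-0.0016,0,0,0],
  [0,-0.0005,-0.0016,0,0,0],
  [0,-0.0005,-0.0016,0,0,0],
  [0,-0.0005,-0.0016,0,0,0],
  [0,-0.0006,-0.0016,0,0,0],
  [0,-0.0005,-0.0014,0,0,0],
  [0,0,0,0,0,0],
  [0,0,0,0,0,0],
  [0,0,0,0,0,0],
  [0,0,0,0,0,0],
])

```text
time_s: 13.5
ee_pos: [0.4687, -0.0265, 0.1255]
orientation: [3.141, 0.0, -1.721]
force: [5.0, -0.8, -5.8]
finger_gap: 0.143
grasp_force: 58.8
```

```bash
python3 - <<'E'
from h import *
b=np.deg2rad(-8.7); X=np.array([np.cos(b),np.sin(b)])
s=imaging.snapshot("scene"); p=pts(s)
q=p[(abs(p[:,2]-.1)<.022)]; u=(q[:,:2]-[.617,-.0475])@X; w=(q[:,:2]-[.617,-.0475])@np.array([-X[1],X[0]])
m=(u<-.02)&(u>-.13)&(abs(w)<.1); k=np.polyfit(u[m],q[m,2],1)
for _ in range(3):
    e=q[:,2]-np.polyval(k,u); mm=m&(abs(e)<.005); k=np.polyfit(u[mm],q[mm,2],1)
print("lid angle",-np.arctan(k[0]),mm.sum(),m.sum())
t=p[(p[:,2]>.14)&(p[:,2]<.155)&(abs(p[:,0]-.624)<.03)&(abs(p[:,1]+.19)<.03)];print(len(t),t.mean(0))
cv2.imwrite("pics/s3.png",cv2.resize(s["frame"][90:240,230:430],None,fx=4,fy=4,interpolation=cv2.INTER_CUBIC))
print(r.read_state())
E
```

```text
lid angle 0.09966813030150583 1535 1707
22 [ 0.62625684 -0.19157664  0.14842887]
{'time_s': 13.55, 'qpos': array([ 2.78284289e-01,  1.59700167e-01, -2.91056373e-01, -4.17327542e-04,
       -1.12042107e+00, -4.28374432e-01]), 'qd': array([ 2.34337928e-04, -4.46466931e-04,  9.81616751e-05,  1.49043883e-04,
        9.71037494e-04, -9.86765359e-04]), 'joint_torque': array([  0.50848654, -33.62555981,  21.45351648,   4.65827331,
        -1.34732008,   0.08312824]), 'ee_pos': array([ 0.46872266, -0.02652325,  0.12550898]), 'orientation': array([ 3.14108975e+00,  1.83305059e-04, -1.72106825e+00]), 'force': array([ 4.52890287, -1.93822379, -5.71207979]), 'wrist_torque': array([-0.39797245, -1.52862992, -0.08526097]), 'grasp_force': 58.7798148393631, 'finger_gap': 0.1432719139286354}
```

View pics/s3.png

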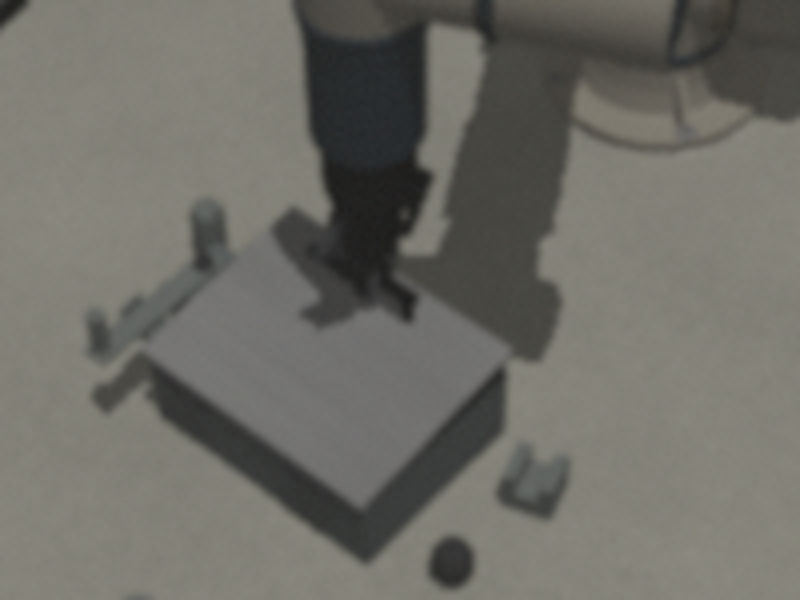

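The gripper holds the handle at (370,290) with the lid open at about 0.10 rad. The brace lies along the side of the box, post at (97,330), and nothing else has moved. Handing in.

```bash
python3 -c "
from workcell import r
print(r.job_done())"
```

```text
the job is handed in; nothing more can be done
None
```

The job is handed in: the brace sits in its end position beside the box, and the gripper is holding the lid by its handle at about 0.10 rad (front edge about 18 mm open); the hand-in gave no verdict.

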